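Roll-burnish the rim of an oval clock case on a coasting turntable

ROBOT

A 6-joint arm with a two-finger parallel gripper is mounted at the origin on the work surface. World frame = base frame: x ahead of the robot, y to its left, z up, the work surface at z = 0. Lengths are in mm, angles in rad, forces in N, time in s.
With the tool pointing down it reaches from about 325 to 750 mm from the base axis. Payload 7.6 kg.
Tool frame: the origin (TCP) lies midway between the tips of the shut fingers; the grasp point (between the pads) lies 19 mm behind it (bot.grasp_offset is the distance from the TCP to the grasp point, in mm); z points along the fingers, y is the line along which they close (so a half turn about z gives the same grasp; the last joint's range is limited). The gripper opens to 85 mm and grips with 20 to 120 N. Pads are 22 mm wide; open, the fingers measure 114 mm over their backs; the gripper's body (76 mm by 85 mm) begins 54 mm behind the grasp point. The pads swing forward as they close: fully open they stand 13 mm farther back than shut.
Start: joints at [1.065, 0.052, 1.401, -0, 1.689, -0.07], TCP at [221.608, 475.957, 231.323] pointing down, gripper open.
Joint ranges: [-2.9, 2.9], [-0.91, 2.17], [0.12, 2.37], [-1.06, 4.2], [0.26, 2.73], [-2.93, 2.93]. Speed limits (rad/s): [2.57, 2.57, 3.01, 3.14, 3.14, 3.14].

INTERFACE

Orientations are given as a unit quaternion [w, x, y, z].
In Python, from station import bot, read_camera, get_calibration, sign_off, nets gives the robot as it stands.
- The arm moves only by the tool send_rows, never from a script. Its argument "increments" is a list of rows, each an object of numbers: "x", "y", "z": the shift along the tool's x, y, z each as a share of 200 mm, from -1 to 1; "rx", "ry", "rz": the turn, a rotation vector about the tool's x, y, z each as a share of 90 degrees, from -1 to 1; "jaw": the opening, from -1 (shut) to 1 (fully open). A call has exactly 8 rows; each row is the pose to reach, as a shift and turn from the pose commanded when the call began, along the tool's axes at that moment; what a row does not reach only later rows make up. A row lasts 1/10 s, in which the tool goes at most 50 mm and 8.59 degrees, less where a joint would pass 70% of its speed; a pose out of reach is approached as far as the arm can. A call with a number of a shift or a turn outside -1 to 1 is refused whole. A call with a gripper value outside its range is refused whole. The fingers move at their own pace and stop on an object; "newtons" is the grip in N (left out, the last holds). Time passes only in rows, so rows that repeat a pose let the fingers close, or fill a call up. It gives the time, the measured TCP pose, the force, the opening and the grip force at its end, in the units of the state.
- bot.sense(): the state, without advancing time (a new reading comes with each control period).
- read_camera(name): name is "scene" or "top" or "wrist"; returns the picture (420x560x3 uint8, red, green, blue); there is no depth.
- get_calibration(name): a dict with "camera_matrix" (3x3 intrinsics, pixels), "distortion" ([k1, k2, p1, p2, k3] as OpenCV has them; the pictures are not rectified), "extrinsics" (4x4, takes a point from camera to world coordinates). Camera axes: x right, y up, looking along -z (the intrinsics and any distortion apply to the point x, -y, -z); pixel columns grow to the right and rows downward; lengths in mm; the calibration is good to about 2 mm. A picture is of the moment at which its call begins: read the wrist's pose just before it. get_calibration takes no time and is no camera call; for the wrist camera it gives the pose at the moment of the call.
- sign_off(): hands the job in; it is judged then, once.
Trained networks look in the newest picture that a camera, given by its name, has taken for a name from the list of things; names that differ only in an ending like _2 or _b are one class to them, and where a whole thing is asked for, a point or a joint stands for the part that bears it (a point fixed in the world has none). Each returns a list of dicts, best first, with "confidence" (0 to 1); they miss things now and then, are a little off and sometimes report something else, mostly with a low value. They report only what shows in the picture. A call takes as long as a camera call. They do not tell look-alikes from the thing itself.
- nets.masks_of(camera, query): "mask" (420x560 bool, what is visible of it) and "pixel" ([row, column] in pixels, amid what is visible of it).
- nets.spot_point(camera, query): "pixel" ([row, column] in pixels: a listed point, or the origin of a listed thing).
The state is a dict: "time_s": time; "joint_positions": joint angles; "qd": joint speeds; "joint_torque": joint torques, N m; "tcp_pos": TCP position; "ee_rot": TCP orientation; "ft_force": force on the tool from outside, world axes, zero at the start; "ft_torque": the same for the moment, N m; "width": opening from 0.0 (shut) to 1.0 (fully open); "gripper_force": force on a finger pad.
Only numpy, scipy, OpenCV 4.12 (cv2) and the standard library are available. Lean on these libraries where they do the work, as an engineer would, in place of code of your own. Each camera call takes 0.05 s, during which the arm holds its last target. There are 200 camera calls.

TASK

Take the sprung roller burnisher from its wooden stand and spin the heavy turntable by its pegs, either way round, to a brisk coasting speed of about one turn in three seconds. While it coasts, untouched otherwise, hold the roller against the side of the oval clock case and follow the oval in and out so that it presses evenly, about 4 N, for six seconds without a break, before the turntable gets slow. Then lift the burnisher clear above the case and finish while holding it; do not bear down on the case, touch it with the gripper, overspeed the turntable or disturb the other things on the bench.

Things in the scene. Friction and masses are not known exactly. Their poses are not given: they have to be found in the camera images.
- turntable: Green cast foot of the work turntable, bolted to the bench; origin on the wheel's vertical axis at bench level (z = 0). Never turns or moves.
- wheel (a joint): Angle of the wheel about the vertical axis (rad, anticlockwise from above positive, endless; at 0 its x axis is the foot's x axis). Dark iron disc 320 mm across, 14 kg nominal, moment of inertia 0.18 kg m2 with the case, top face 85 mm above the bench. Left alone it loses about 0.03 rad/s each second; pressing on the oval slows it further and makes its speed vary.
- case (a point): Centre of the underside of the oval brass clock case clamped on the middle of the wheel, turning with it: an upright elliptic drum 190 mm by 150 mm and 45 mm tall (85 to 130 mm above the bench), smooth straight side, white dial on top. The point lies on the wheel's axis; its x axis is the long axis of the oval and points to the listed peg.
- burnisher: Sprung roller burnisher, 0.23 kg, upright: dark wooden handle 20 mm (x) by 26 mm (y), from z = 6 to 81 mm above a brass collar 66 mm across. Origin at the centre of the collar's underside, z up along the handle. Grip the handle across its x faces. A steel shank runs down to a cross guide 64 mm long in x, its underside 71 mm below the origin; the roller hangs from a spring-centred slide on it.
- roller_mid (a point): Middle of the smooth steel roller, upright, 40 mm across and 30 mm tall, turning freely about its own axis, 92 mm below the burnisher's origin at rest (lowest point 109 mm below). Pushed along the burnisher's x, either way, it slides with 350 N/m nominal (4 N moves it 11 mm; stops at 22 mm) and springs back; it is rigid along y.
- stand: Fixed block of light wood, 114 by 106 mm and 125 mm tall, with a 74 by 50 mm well open at the top; the burnisher's collar rests on its top, roller and guide hang in the well. Origin at the centre of its underside. Lift the burnisher straight up at least 120 mm to clear it.
- tray: Bystander: blue divided parts tray 200 by 130 by 32 mm, origin at the centre of its underside. Leave alone.
- loupe: Bystander: black eye loupe 42 mm across and 40 mm tall, origin at the centre of its underside. Leave alone.
- cover: Bystander: glass dust cover with a knob, 84 mm across and 82 mm tall, origin at the centre of its underside. Leave alone.
- peg (a point): Middle of the top of one of the wheel's two upright steel finger pegs, 24 mm thick, 18 mm tall, tops 103 mm above the bench, 142 mm from the axis. This one stands on the wheel's +x side, the other on its -x side.
There are look-alikes about, which are no part of the job. What is meant by the burnisher is not purple or turquoise, and is the larger of those in its own colour.

How it is judged (in metres and radians):
On the way, in this order (a step that is already met when the one before it is completed fails the run):
1. burnisher in hand, the turntable coasts at a brisk speed, between 1.2 and 3 rad/s either way, with nothing touching wheel or case (contact force between burnisher and the fingers above 3 N and (velocity of joint wheel between 1.2 and 3 rad/s or velocity of joint wheel between -3 and -1.2 rad/s) and contact force between burnisher and case_rim below 0.1 N and contact force between wheel and anything else below 0.1 N), for 0.2 s.
2. the roller stays pressed on the case's side with 2 to 6.5 N for six seconds without a break while the wheel coasts, never slower than 0.5 rad/s (contact force between burnisher and case_rim between 2 and 6.5 N and height (world z) of roller_mid below 0.135 m and (velocity of joint wheel above 0.5 rad/s or velocity of joint wheel below -0.5 rad/s) and contact force between wheel and the fingers below 0.1 N), for 6 s.
At the end, for the whole second after the job is handed in: The burnisher is held in the gripper, its roller's middle more than 160 mm above the bench (clear above the case), touching neither case nor stand; the turntable may still be turning (height (world z) of roller_mid above 0.16 m and contact force between burnisher and the fingers above 3 N and contact force between burnisher and stand below 0.1 N and contact force between burnisher and case_rim below 0.1 N); the arm keeps its last pose, push and grip.
It fails at once if bearing down: the burnisher pressed on the case with more than 12 N (contact force between burnisher and case_rim above 12 N).
It fails at once if gripper or arm touching the polished case (contact force between any of the fingers, the arm and case_rim above 0.5 N).
It fails at once if turntable overspeeding: faster than 3.5 rad/s (velocity of joint wheel above 3.5 rad/s or velocity of joint wheel below -3.5 rad/s).
It fails at once if a bystander moved more than 20 mm (distance of any of tray, loupe, cover from where it was at the start of the episode above 0.02 m).
It also fails if it takes over 61 s, if anything falls off the work surface, if the arm or the gripper's body presses on something with over 40 N, if the wrist force passes 120 N, or if a joint passes its speed limit or range.

## Working session

There is one attempt and no reset: what is moved stays moved. The work goes in short steps, Python scripts to look and compute and a tool call to move; the robot and the scene stay as the last step left them, time stands still between calls to the robot, and variables do not carry over. Pictures are saved under pics/ and viewed, at most 10 in all, crops included, and the job is handed in when it is done.

Besides the shell and the picture viewer there is one more tool, called after "Emit:" as name([rows], argument=value, ...), one row to a line, values as JSON. send_rows: Moves the arm, as the interface text tells. Shift numbers are shares of 200 mm and turn numbers shares of 90 degrees, none past 1 either way. Its arguments: {"type":"object","properties":{"increments":{"type":"array"},"newtons":{"type":"number"}},"required":["increments"]}

```bash
ls; mkdir -p pics; cat > h.py <<'E'
import numpy as np, cv2
from station import bot, read_camera, get_calibration, sign_off, nets
def ray(cam,px,cal=None):
    c=cal or get_calibration(cam); K=np.array(c["camera_matrix"],float); d=np.array(c["distortion"],float); T=np.array(c["extrinsics"],float)
    u=cv2.undistortPoints(np.array([[[px[1],px[0]]]],float),K,d)[0,0]
    v=T[:3,:3]@np.array([u[0],-u[1],-1.]); return T[:3,3],v
def at_z(cam,px,z,cal=None):
    o,v=ray(cam,px,cal); return o+v*(z-o[2])/v[2]
def proj(cam,P,cal=None):
    c=cal or get_calibration(cam); K=np.array(c["camera_matrix"],float); d=np.array(c["distortion"],float); T=np.array(c["extrinsics"],float)
    p=T[:3,:3].T@(np.asarray(P,float)-T[:3,3]); q=np.array([p[0],-p[1],-p[2]])
    return cv2.projectPoints(q.reshape(1,1,3),np.zeros(3),np.zeros(3),K,d)[0][0,0]
E
python3 - <<'E'
from h import *
for c in("scene","top"):
    im=read_camera(c); cv2.imwrite(f"pics/{c}0.png",im[...,::-1])
    cal=get_calibration(c); print(c,np.round(np.array(cal["extrinsics"])[:3,3]),)
    for q in("burnisher","stand","turntable","case","peg","tray","loupe","cover","wheel"):
        for r in nets.spot_point(c,q)[:5]: 
            p=r["pixel"]; z={"case":85,"peg":103,"burnisher":125}.get(q,0)
            print(q,np.round(p),round(r["confidence"],2),np.round(at_z(c,p,z,cal)))
s=bot.sense(); print(s)
E
```

```text
pics
scene [1059.  -72.  920.]
burnisher [163. 138.] 0.92 [ 376. -405.  125.]
burnisher [197. 133.] 0.89 [ 483. -398.  125.]
burnisher [184. 170.] 0.86 [ 444. -318.  125.]
burnisher [148. 184.] 0.56 [ 329. -294.  125.]
stand [212. 182.] 0.66 [ 443. -313.    0.]
stand [279. 289.] 0.34 [649. -32.  -0.]
stand [276. 158.] 0.15 [ 631. -350.    0.]
turntable [251. 314.] 0.81 [573.  35.   0.]
case [212. 179.] 0.32 [ 503. -296.   85.]
peg [280. 289.] 0.77 [695. -36. 103.]
tray [205. 425.] 0.6 [439. 350.   0.]
loupe [277. 434.] 0.58 [652. 323.   0.]
cover [200. 423.] 0.68 [421. 349.   0.]Traceback (most recent call last):
  File "<stdin>", line 6, in <module>
ValueError: it knows: burnisher, case, cover, loupe, peg, roller_mid, stand, tray, turntable
```

```bash
python3 - <<'E'
from h import *
for c in("top",):
    im=read_camera(c); cv2.imwrite(f"pics/{c}0.png",im[...,::-1])
    cal=get_calibration(c); print(c,np.round(np.array(cal["extrinsics"])[:3],2))
    for q in("burnisher","stand","turntable","case","peg","tray","loupe","cover"):
        for r in nets.spot_point(c,q)[:5]: 
            p=r["pixel"]; z={"case":85,"peg":103,"burnisher":125}.get(q,0)
            print(q,np.round(p),round(r["confidence"],2),np.round(at_z(c,p,z,cal)))
s=bot.sense(); print(s)
E
```

```text
top [[ 3.00000e-02  9.90000e-01 -1.10000e-01  3.57050e+02]
 [-1.00000e+00  3.00000e-02 -0.00000e+00 -4.22100e+01]
 [-0.00000e+00  1.10000e-01  9.90000e-01  1.57831e+03]]
burnisher [246. 382.] 0.87 [ 440. -320.  125.]
burnisher [294. 374.] 0.65 [ 308. -301.  125.]
burnisher [282. 412.] 0.6 [ 344. -402.  125.]
burnisher [247. 417.] 0.59 [ 441. -417.  125.]
stand [244. 373.] 0.83 [ 452. -319.    0.]
turntable [206. 253.] 0.73 [556.  42.   0.]
case [175. 159.] 0.66 [627. 310.  85.]
case [244. 380.] 0.34 [ 448. -321.   85.]
peg [152. 282.] 0.56 [701. -39. 103.]
tray [244. 152.] 0.62 [433. 340.   0.]
loupe [174. 160.] 0.62 [647. 327.   0.]
cover [186. 384.] 0.86 [ 627. -350.    0.]
{'time_s': 0.9, 'joint_positions': array([ 1.06473906e+00,  5.21998026e-02,  1.40069911e+00,  3.56994112e-05,
        1.68864368e+00, -7.02928731e-02]), 'qd': array([ 0.00023529, -0.00194009, -0.00065392, -0.00096414, -0.0024528 ,
        0.00050767]), 'joint_torque': array([-1.19209970e-03, -3.81526709e+01, -3.60318732e+01, -1.94478980e-04,
        1.39640215e-04, -2.31513309e-05]), 'tcp_pos': array([221.57522628, 475.96043642, 231.32388739]), 'ee_rot': array([-9.88103139e-06,  2.16160325e-01,  9.76357882e-01,  2.90365307e-05]), 'ft_force': array([-0.66737508,  0.10997821, -0.32966704]), 'ft_torque': array([-6.97149785e-05, -2.12843221e-02, -2.38913285e-02]), 'gripper_force': 0.0, 'width': 0.9975540067166612}
```

View pics/scene0.png

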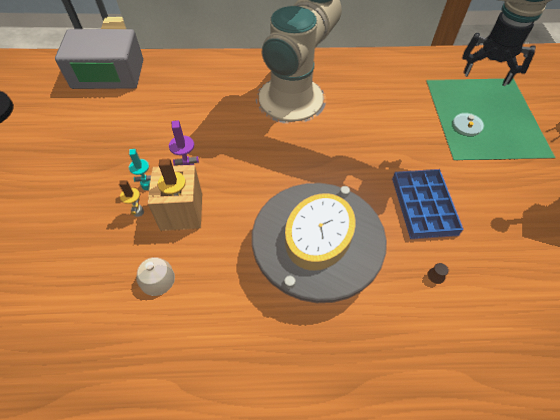

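View pics/top0.png

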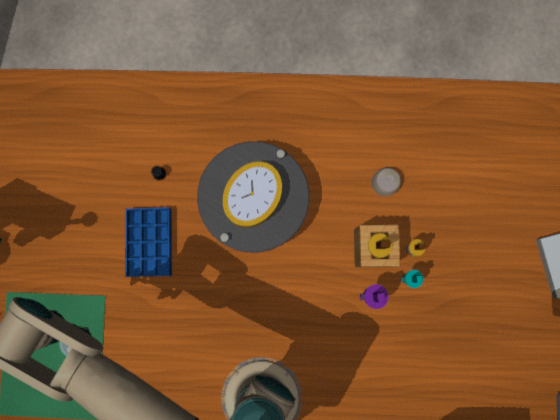

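The scene shows four burnishers: purple (145,181), turquoise (165,138), small yellow (195,129), and the larger yellow-collared one in the stand (180,170). In the top view the last is at (246,380). By the description I choose the one in the stand. The pegs are at (154,281) and (237,224) in the top view.

```bash
cat >> h.py <<'E'
from scipy.spatial.transform import Rotation as Ro
def toolR(q): return Ro.from_quat([q[1],q[2],q[3],q[0]]).as_matrix()
E
python3 - <<'E'
from h import *
s=bot.sense(); print(np.round(toolR(s["ee_rot"]),3))
for c in("scene","top"):
    im=cv2.imread(f"pics/{c}0.png"); cal=get_calibration(c)
    hsv=cv2.cvtColor(im,cv2.COLOR_BGR2HSV)
    # pegs: brightest blobs near guesses
    P=[]
    for g in ([(281,289),(189,345)] if c=="scene" else [(153,281),(237,224)]):
        r,cc=g; w=im[r-9:r+10,cc-9:cc+10].min(2).astype(float); m=w>(w.min()+w.max())*.62
        yy,xx=np.nonzero(m); p=(r-9+yy.mean(),cc-9+xx.mean()); P.append(at_z(c,p,100,cal)); print(c,"peg",np.round(p,1),m.sum(),np.round(P[-1],1))
    print("mid",np.round((P[0]+P[1])/2,1),"sep",np.linalg.norm(P[0]-P[1]),"ang",np.degrees(np.arctan2(*(P[0]-P[1])[1::-1])))
    # case top: yellow or white inside the wheel
    ctr=proj(c,[(P[0]+P[1])[0]/2,(P[0]+P[1])[1]/2,130],cal)
    m=(((hsv[...,0]>18)&(hsv[...,0]<35)&(hsv[...,1]>120)&(hsv[...,2]>90))|((hsv[...,1]<60)&(hsv[...,2]>150))).astype(np.uint8)
    n,lab=cv2.connectedComponents(m); L=lab[int(ctr[1])-12:int(ctr[1])+12,int(ctr[0])-12:int(ctr[0])+12]; k=np.bincount(L[L>0]).argmax()
    cn=max(cv2.findContours((lab==k).astype(np.uint8),0,1)[0],key=cv2.contourArea)[:,0]
    W=np.array([at_z(c,(p[1],p[0]),130,cal)[:2] for p in cn],np.float32); print("case",cv2.fitEllipse(W))
    # white dial only
    m=((hsv[...,1]<60)&(hsv[...,2]>130)).astype(np.uint8); m=cv2.morphologyEx(m,cv2.MORPH_CLOSE,np.ones((7,7)))
    n,lab=cv2.connectedComponents(m); k=lab[int(ctr[1]),int(ctr[0])]
    cn=max(cv2.findContours((lab==k).astype(np.uint8),0,1)[0],key=cv2.contourArea)[:,0]
    W=np.array([at_z(c,(p[1],p[0]),130,cal)[:2] for p in cn],np.float32); print("dial",k,cv2.fitEllipse(W))
E
```

```text
[[-0.907  0.422 -0.   ]
 [ 0.422  0.907  0.   ]
 [ 0.     0.    -1.   ]]
scene peg [280.  289.4] 75 [694.7 -35.2 100. ]
scene peg [189.4 344.6] 42 [453.1 113.8 100. ]
mid [573.9  39.3 100. ] sep 283.8882497310624 ang -31.66617046647303
case ((576.369384765625, 38.88361740112305), (149.26866149902344, 189.1677703857422), 58.93756103515625)
dial 37 ((595.7570190429688, 73.7286605834961), (174.5312042236328, 253.94747924804688), 113.58544158935547)
top peg [153.5 280.1] 54 [695.5 -35.3 100. ]
top peg [237.2 223.7] 54 [453.9 115.  100. ]
mid [574.7  39.9 100. ] sep 284.57662858868525 ang -31.897857848782014
case ((574.7758178710938, 38.90952682495117), (149.02529907226562, 190.53382873535156), 60.29027557373047)
dial 14 ((575.28076171875, 39.218223571777344), (117.71367645263672, 158.1024932861328), 59.21058654785156)
```

Emit:
send_rows([
  {"x":0,"y":0,"z":-0.1},
  {"x":0,"y":0,"z":-0.2},
  {"x":0,"y":0,"z":-0.25},
  {"x":0,"y":0,"z":-0.25},
  {"x":0,"y":0,"z":-0.25},
  {"x":0,"y":0,"z":-0.25},
  {"x":0,"y":0,"z":-0.25},
  {"x":0,"y":0,"z":-0.25},
])

```text
invalid input
```

Emit:
send_rows([
  {"x":-0.15,"y":-0.11,"z":-0.05,"rx":0,"ry":0,"rz":0,"jaw":1},
  {"x":-0.35,"y":-0.27,"z":-0.1,"rx":0,"ry":0,"rz":0,"jaw":1},
  {"x":-0.55,"y":-0.42,"z":-0.15,"rx":0,"ry":0,"rz":0,"jaw":1},
  {"x":-0.75,"y":-0.57,"z":-0.15,"rx":0,"ry":0,"rz":0,"jaw":1},
  {"x":-0.9,"y":-0.69,"z":-0.15,"rx":0,"ry":0,"rz":0,"jaw":1},
  {"x":-0.95,"y":-0.8,"z":-0.15,"rx":0,"ry":0,"rz":0,"jaw":1},
  {"x":-1,"y":-0.9,"z":-0.15,"rx":0,"ry":0,"rz":0,"jaw":1},
  {"x":-1,"y":-1,"z":-0.15,"rx":0,"ry":0,"rz":0,"jaw":1},
], newtons=60)

```text
time_s: 1.7
tcp_pos: [318.8, 208.9, 261.3]
ee_rot: [0.0, 0.217, 0.976, -0.0]
ft_force: [-0.3, -0.2, -0.3]
width: 1.001
gripper_force: 0.0
```

Emit:
send_rows([
  {"x":-0.16,"y":-0.16,"z":0,"rx":0,"ry":0,"rz":0,"jaw":1},
  {"x":-0.32,"y":-0.32,"z":0,"rx":0,"ry":0,"rz":0,"jaw":1},
  {"x":-0.48,"y":-0.48,"z":0,"rx":0,"ry":0,"rz":0,"jaw":1},
  {"x":-0.64,"y":-0.64,"z":0,"rx":0,"ry":0,"rz":0,"jaw":1},
  {"x":-0.78,"y":-0.78,"z":0,"rx":0,"ry":0,"rz":0,"jaw":1},
  {"x":-0.88,"y":-0.88,"z":0,"rx":0,"ry":0,"rz":0,"jaw":1},
  {"x":-0.95,"y":-0.95,"z":0,"rx":0,"ry":0,"rz":0,"jaw":1},
  {"x":-1,"y":-1,"z":0,"rx":0,"ry":0,"rz":0,"jaw":1},
])

```text
time_s: 2.5
tcp_pos: [415.6, -56.8, 261.2]
ee_rot: [-0.0, 0.217, 0.976, 0.0]
ft_force: [-0.3, 1.0, 0.0]
width: 1.002
gripper_force: 0.0
```

Emit:
send_rows([
  {"x":-0.08,"y":-0.14,"z":-0.05,"rx":0,"ry":0,"rz":0,"jaw":1},
  {"x":-0.16,"y":-0.28,"z":-0.1,"rx":0,"ry":0,"rz":0,"jaw":1},
  {"x":-0.24,"y":-0.42,"z":-0.2,"rx":0,"ry":0,"rz":0,"jaw":1},
  {"x":-0.32,"y":-0.56,"z":-0.25,"rx":0,"ry":0,"rz":0,"jaw":1},
  {"x":-0.39,"y":-0.7,"z":-0.25,"rx":0,"ry":0,"rz":0,"jaw":1},
  {"x":-0.44,"y":-0.78,"z":-0.25,"rx":0,"ry":0,"rz":0,"jaw":1},
  {"x":-0.46,"y":-0.82,"z":-0.25,"rx":0,"ry":0,"rz":0,"jaw":1},
  {"x":-0.46,"y":-0.82,"z":-0.25,"rx":0,"ry":0,"rz":0,"jaw":1},
])

```text
time_s: 3.3
tcp_pos: [429.5, -243.3, 310.9]
ee_rot: [-0.0, 0.217, 0.976, 0.0]
ft_force: [-0.4, -0.4, 0.0]
width: 0.998
gripper_force: 0.0
```

```bash
python3 - <<'E'
from h import *
cal=get_calibration("wrist"); im=read_camera("wrist"); cv2.imwrite("pics/wrist0.png",im[...,::-1])
print(np.round(cal["extrinsics"],2)); 
for q in("burnisher","stand"):
    for r in nets.spot_point("wrist",q): print(q,np.round(r["pixel"]),round(r["confidence"],2),np.round(at_z("wrist",r["pixel"],125,cal)))
s=bot.sense(); print(s["time_s"],s["tcp_pos"],s["ft_force"])
E
```

```text
[[ 4.2000e-01 -8.6000e-01 -3.0000e-01  3.5310e+02]
 [ 9.1000e-01  4.0000e-01  1.4000e-01 -2.0647e+02]
 [ 0.0000e+00 -3.3000e-01  9.5000e-01  4.5425e+02]
 [ 0.0000e+00  0.0000e+00  0.0000e+00  1.0000e+00]]
burnisher [220. 231.] 0.85 [ 444. -314.  125.]
burnisher [ 85. 168.] 0.85 [ 307. -304.  125.]
burnisher [242. 150.] 0.81 [ 430. -401.  125.]
burnisher [174. 116.] 0.67 [ 355. -392.  125.]
stand [187. 249.] 0.67 [ 421. -281.  125.]
3.45 [ 429.67968504 -242.06986208  311.45059701] [0.45817695 0.71500411 0.27659102]
```

View pics/wrist0.png

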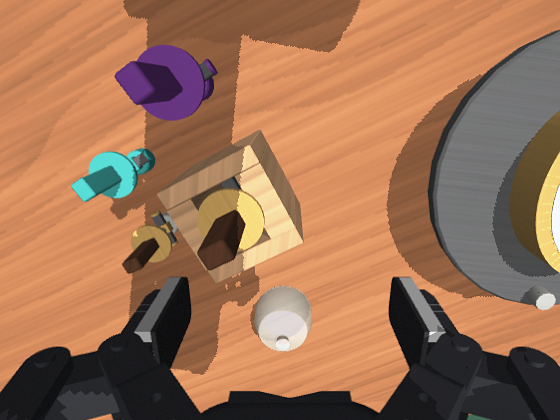

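The wrist view shows the large yellow burnisher in the stand: collar at (220,231) px, stand top corners near (col,row) (250,145), (302,240), (217,282) and (170,208). The small yellow look-alike is at (242,150), turquoise at (175,115) and purple at (85,165). Now a close crop to check the choice and get the yaw.

```bash
python3 - <<'E'
from h import *
im=cv2.imread("pics/wrist0.png")[110:300,110:330]; cv2.imwrite("pics/crop0.png",cv2.resize(im,None,fx=3.15,fy=3.15,interpolation=cv2.INTER_CUBIC))
cal=get_calibration("wrist")
for p in [(145,250),(240,302),(282,217),(208,170)]: print(np.round(at_z("wrist",p,125,cal)))
E
```

```text
[ 386. -261.  125.]
[ 495. -257.  125.]
[ 501. -360.  125.]
[ 408. -362.  125.]
```

View pics/crop0.png

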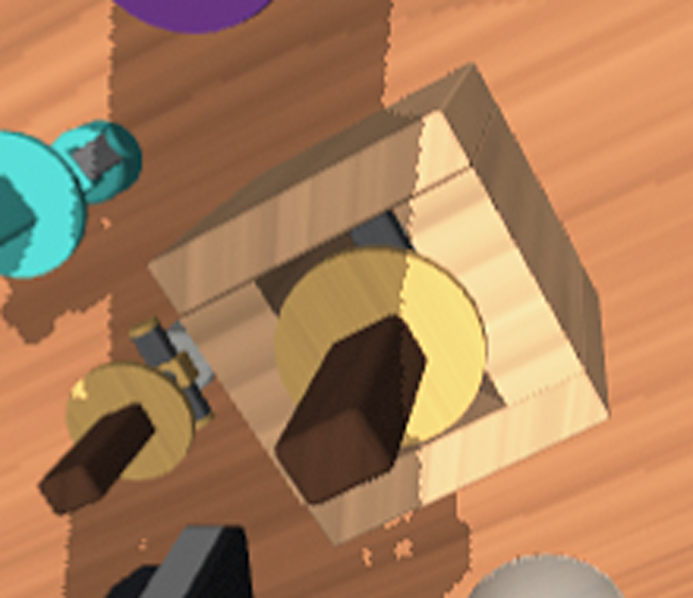

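Confirmed: it is the larger yellow-collared burnisher, hanging in the stand's well, with the well's long axis along the crop direction (395,208)→(505,405).

```bash
python3 - <<'E'
from h import *
cal=get_calibration("wrist")
f=lambda p,z: at_z("wrist",(110+p[1]/3.15,110+p[0]/3.15),z,cal)[:2]
ang=lambda a,b: np.degrees(np.arctan2(*(b-a)[::-1]))
C=[f(p,125) for p in [(440,108),(608,415),(335,545),(150,265)]]; print(np.round(C),np.round(np.mean(C,0),1))
for i in range(4): print(round(ang(C[i],C[(i+1)%4]),1),round(np.linalg.norm(C[i]-C[(i+1)%4])))
w=[f(p,125) for p in [(257,283),(395,208),(505,405)]]; print("well",np.round(w),ang(w[0],w[1]),ang(w[1],w[2]))
H=[f(p,206) for p in [(278,448),(365,412),(392,470),(315,503)]]; print("handle",np.round(H),np.round(np.mean(H,0),1))
for i in range(4): print(round(ang(H[i],H[(i+1)%4]),1),round(np.linalg.norm(H[i]-H[(i+1)%4])))
im=cv2.imread("pics/wrist0.png"); hsv=cv2.cvtColor(im,cv2.COLOR_BGR2HSV)
m=((hsv[...,0]>20)&(hsv[...,0]<32)&(hsv[...,1]>110)).astype(np.uint8); m[:, :195]=0; m[:,270:]=0; m[:180]=0;m[255:]=0
cn=max(cv2.findContours(m,0,1)[0],key=cv2.contourArea)[:,0]
W=np.array([at_z("wrist",(p[1],p[0]),131,cal)[:2] for p in cn],np.float32)
h=cv2.convexHull(W); print("collar",cv2.minEnclosingCircle(W),cv2.fitEllipse(h))
E
```

```text
[[ 385. -261.]
 [ 497. -257.]
 [ 502. -361.]
 [ 390. -365.]] [ 443.5 -311.1]
2.2 112
-87.2 104
-177.9 112
92.9 104
well [[ 409. -338.]
 [ 406. -287.]
 [ 480. -286.]] 93.52258720703341 1.3202031447742049
handle [[ 435. -322.]
 [ 436. -298.]
 [ 453. -299.]
 [ 453. -322.]] [ 444.  -310.4]
88.9 24
-4.9 17
-89.9 22
-177.4 17
collar ((448.2830810546875, -301.1452331542969), 29.717906951904297) ((451.3005676269531, -297.3783264160156), (31.055177688598633, 58.67338562011719), 62.947669982910156)
```

```bash
python3 - <<'E'
from h import *
s=bot.sense(); R=toolR(s["ee_rot"]); print(np.round(s["joint_positions"],3))
d=np.array([443.8,-311,261])-s["tcp_pos"]; print(np.round(R.T@d/200,3), "turn", np.degrees(np.arctan2(R[1,1],R[0,1]))-2)
E
```

```text
[-0.588 -0.042  1.337  0.     1.846 -1.724]
[-0.209 -0.283  0.252] turn 63.096218683769436
```

Emit:
send_rows([
  {"x":-0.04,"y":-0.05,"z":0,"rx":0,"ry":0,"rz":0.09,"jaw":1},
  {"x":-0.08,"y":-0.12,"z":0,"rx":0,"ry":0,"rz":0.18,"jaw":1},
  {"x":-0.13,"y":-0.18,"z":0.05,"rx":0,"ry":0,"rz":0.27,"jaw":1},
  {"x":-0.17,"y":-0.23,"z":0.1,"rx":0,"ry":0,"rz":0.36,"jaw":1},
  {"x":-0.2,"y":-0.27,"z":0.15,"rx":0,"ry":0,"rz":0.45,"jaw":1},
  {"x":-0.209,"y":-0.283,"z":0.2,"rx":0,"ry":0,"rz":0.54,"jaw":1},
  {"x":-0.209,"y":-0.283,"z":0.25,"rx":0,"ry":0,"rz":0.63,"jaw":1},
  {"x":-0.209,"y":-0.283,"z":0.25,"rx":0,"ry":0,"rz":0.7,"jaw":1},
])

```text
time_s: 4.25
tcp_pos: [443.4, -310.7, 259.7]
ee_rot: [-0.001, 0.696, 0.718, 0.0]
ft_force: [0.5, 0.1, 0.8]
width: 0.997
gripper_force: 0.0
```

```bash
python3 - <<'E'
from h import *
s=bot.sense(); cal=get_calibration("wrist"); im=read_camera("wrist"); cv2.imwrite("pics/wrist1.png",im[...,::-1])
R=toolR(s["ee_rot"]); print(s["time_s"],np.round(s["tcp_pos"],1),np.round(R,3))
for r in nets.spot_point("wrist","burnisher"): print(np.round(r["pixel"]),round(r["confidence"],2),np.round(at_z("wrist",r["pixel"],125,cal),1))
E
```

```text
4.25 [ 443.4 -310.7  259.7] [[-0.031  1.    -0.002]
 [ 1.     0.031  0.002]
 [ 0.002 -0.002 -1.   ]]
[280. 204.] 0.84 [ 369. -393.  125.]
[183. 128.] 0.76 [ 311.  -304.3  125. ]
[198. 286.] 0.71 [ 440.3 -313.3  125. ]
[289. 286.] 0.64 [ 442.9 -400.   125. ]
```

View pics/wrist1.png

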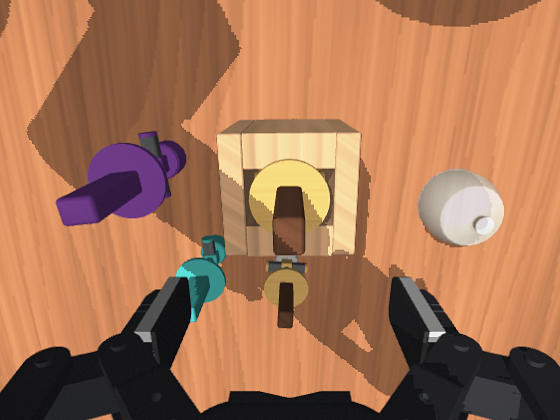

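The larger burnisher's handle is centred between the fingers at (215,289) px, and its x faces are square to the closing line. I descend and grip.

Emit:
send_rows([
  {"x":0,"y":0,"z":0.08,"rx":0,"ry":0,"rz":0,"jaw":1},
  {"x":0,"y":0,"z":0.2,"rx":0,"ry":0,"rz":0,"jaw":1},
  {"x":0,"y":0,"z":0.34,"rx":0,"ry":0,"rz":0,"jaw":1},
  {"x":0,"y":0,"z":0.46,"rx":0,"ry":0,"rz":0,"jaw":1},
  {"x":0,"y":0,"z":0.53,"rx":0,"ry":0,"rz":0,"jaw":1},
  {"x":0,"y":0,"z":0.56,"rx":0,"ry":0,"rz":0,"jaw":1},
  {"x":0,"y":0,"z":0.56,"rx":0,"ry":0,"rz":0,"jaw":0},
  {"x":0,"y":0,"z":0.56,"rx":0,"ry":0,"rz":0,"jaw":-1},
], newtons=80)

```text
time_s: 5.15
tcp_pos: [444.1, -312.3, 150.7]
ee_rot: [0.001, 0.694, 0.72, 0.0]
ft_force: [-0.1, -0.1, 0.3]
width: 0.691
gripper_force: 0.0
```

Emit:
send_rows([
  {"x":0,"y":0,"z":0,"rx":0,"ry":0,"rz":0,"jaw":-1},
  {"x":0,"y":0,"z":0,"rx":0,"ry":0,"rz":0,"jaw":-1},
  {"x":0,"y":0,"z":0,"rx":0,"ry":0,"rz":0,"jaw":-1},
  {"x":0,"y":0,"z":0,"rx":0,"ry":0,"rz":0,"jaw":-1},
  {"x":0,"y":0,"z":0,"rx":0,"ry":0,"rz":0,"jaw":-1},
  {"x":0,"y":0,"z":0,"rx":0,"ry":0,"rz":0,"jaw":-1},
  {"x":0,"y":0,"z":0,"rx":0,"ry":0,"rz":0,"jaw":-1},
  {"x":0,"y":0,"z":0,"rx":0,"ry":0,"rz":0,"jaw":-1},
])

```text
time_s: 5.95
tcp_pos: [443.8, -312.2, 150.1]
ee_rot: [0.001, 0.694, 0.72, 0.0]
ft_force: [-1.1, 0.6, 5.7]
width: 0.218
gripper_force: 78.5
```

Emit:
send_rows([
  {"x":0,"y":0,"z":-0.04,"rx":0,"ry":0,"rz":0,"jaw":-1},
  {"x":0,"y":0,"z":-0.12,"rx":0,"ry":0,"rz":0,"jaw":-1},
  {"x":0,"y":0,"z":-0.24,"rx":0,"ry":0,"rz":0,"jaw":-1},
  {"x":0,"y":0,"z":-0.38,"rx":0,"ry":0,"rz":0,"jaw":-1},
  {"x":0,"y":0,"z":-0.52,"rx":0,"ry":0,"rz":0,"jaw":-1},
  {"x":0,"y":0,"z":-0.62,"rx":0,"ry":0,"rz":0,"jaw":-1},
  {"x":0,"y":0,"z":-0.68,"rx":0,"ry":0,"rz":0,"jaw":-1},
  {"x":0,"y":0,"z":-0.7,"rx":0,"ry":0,"rz":0,"jaw":-1},
])

```text
time_s: 6.75
tcp_pos: [443.7, -312.1, 290.1]
ee_rot: [0.0, 0.694, 0.72, 0.0]
ft_force: [-0.4, -0.1, -1.8]
width: 0.227
gripper_force: 78.1
```

```bash
python3 - <<'E'
from h import *
s=bot.sense(); R=toolR(s["ee_rot"]); print(s["time_s"],np.round(s["tcp_pos"],1),np.round(R,3),s["ft_force"],s["width"])
A=np.array([574.5,39.3]); 
for th in range(120,230,10):
    p=A+142*np.array([np.cos(np.radians(th)),np.sin(np.radians(th))]); print(th,np.round(p))
E
```

```text
6.75 [ 443.7 -312.1  290.1] [[-0.035  0.999  0.001]
 [ 0.999  0.035 -0.   ]
 [-0.001  0.001 -1.   ]] [-0.35577922 -0.1161928  -1.77487224] 0.2269134115305916
120 [504. 162.]
130 [483. 148.]
140 [466. 131.]
150 [452. 110.]
160 [441.  88.]
170 [435.  64.]
180 [432.  39.]
190 [435.  15.]
200 [441.  -9.]
210 [452. -32.]
220 [466. -52.]
```

Emit:
send_rows([
  {"x":0.08,"y":0.01,"z":0,"rx":0,"ry":0,"rz":0,"jaw":-1},
  {"x":0.2,"y":0.02,"z":0,"rx":0,"ry":0,"rz":0,"jaw":-1},
  {"x":0.35,"y":0.03,"z":0,"rx":0,"ry":0,"rz":0,"jaw":-1},
  {"x":0.5,"y":0.05,"z":0,"rx":0,"ry":0,"rz":0,"jaw":-1},
  {"x":0.65,"y":0.06,"z":0,"rx":0,"ry":0,"rz":0,"jaw":-1},
  {"x":0.78,"y":0.08,"z":0,"rx":0,"ry":0,"rz":0,"jaw":-1},
  {"x":0.9,"y":0.09,"z":0,"rx":0,"ry":0,"rz":0,"jaw":-1},
  {"x":1,"y":0.1,"z":0,"rx":0,"ry":0,"rz":0,"jaw":-1},
])

```text
time_s: 7.55
tcp_pos: [455.8, -109.1, 287.7]
ee_rot: [-0.001, 0.694, 0.72, -0.0]
ft_force: [0.8, -0.4, -2.0]
width: 0.226
gripper_force: 78.2
```

Emit:
send_rows([
  {"x":0.12,"y":0.01,"z":0,"rx":0,"ry":0,"rz":0,"jaw":-1},
  {"x":0.26,"y":0.02,"z":0,"rx":0,"ry":0,"rz":0,"jaw":-1},
  {"x":0.4,"y":0.03,"z":0,"rx":0,"ry":0,"rz":0,"jaw":-1},
  {"x":0.54,"y":0.05,"z":0,"rx":0,"ry":0,"rz":0,"jaw":-1},
  {"x":0.68,"y":0.06,"z":0,"rx":0,"ry":0,"rz":0,"jaw":-1},
  {"x":0.8,"y":0.08,"z":0,"rx":0,"ry":0,"rz":0,"jaw":-1},
  {"x":0.92,"y":0.09,"z":0,"rx":0,"ry":0,"rz":0,"jaw":-1},
  {"x":1,"y":0.1,"z":0,"rx":0,"ry":0,"rz":0,"jaw":-1},
])

```text
time_s: 8.35
tcp_pos: [468.3, 91.3, 287.6]
ee_rot: [-0.001, 0.694, 0.72, -0.001]
ft_force: [-0.0, -1.0, -2.6]
width: 0.222
gripper_force: 78.2
```

Emit:
send_rows([
  {"x":0.12,"y":0.04,"z":0,"rx":0,"ry":0,"rz":0,"jaw":-1},
  {"x":0.22,"y":0.07,"z":0,"rx":0,"ry":0,"rz":0,"jaw":-1},
  {"x":0.3,"y":0.096,"z":0,"rx":0,"ry":0,"rz":0,"jaw":-1},
  {"x":0.3,"y":0.096,"z":0.1,"rx":0,"ry":0,"rz":0,"jaw":-1},
  {"x":0.3,"y":0.096,"z":0.2,"rx":0,"ry":0,"rz":0,"jaw":-1},
  {"x":0.3,"y":0.096,"z":0.28,"rx":0,"ry":0,"rz":0,"jaw":-1},
  {"x":0.3,"y":0.096,"z":0.33,"rx":0,"ry":0,"rz":0,"jaw":-1},
  {"x":0.3,"y":0.096,"z":0.335,"rx":0,"ry":0,"rz":0,"jaw":-1},
])

```text
time_s: 9.15
tcp_pos: [485.5, 149.9, 220.3]
ee_rot: [-0.001, 0.694, 0.72, -0.001]
ft_force: [-0.2, -0.1, -2.8]
width: 0.223
gripper_force: 78.4
```

```bash
cat >> h.py <<'E'
A=np.array([574.5,39.3])
def theta():
    """oval's long-axis angle (deg, mod 180) from the scene picture; also centre"""
    t=bot.sense()["time_s"]; c="scene"; im=read_camera(c); cal=get_calibration(c); hsv=cv2.cvtColor(im,cv2.COLOR_RGB2HSV); ctr=proj(c,[*A,130],cal)
    m=(((hsv[...,0]>18)&(hsv[...,0]<35)&(hsv[...,1]>120)&(hsv[...,2]>90))|((hsv[...,1]<60)&(hsv[...,2]>150))).astype(np.uint8)
    n,lab=cv2.connectedComponents(m); L=lab[int(ctr[1])-12:int(ctr[1])+12,int(ctr[0])-12:int(ctr[0])+12]; k=np.bincount(L[L>0]).argmax()
    cn=max(cv2.findContours((lab==k).astype(np.uint8),0,1)[0],key=cv2.contourArea)[:,0]
    W=np.array([at_z(c,(p[1],p[0]),130,cal)[:2] for p in cn],np.float32); e=cv2.fitEllipse(W)
    return t,(e[2]+90)%180,e,im
E
python3 - <<'E'
from h import *
t,a,e,im=theta(); cv2.imwrite("pics/scene1.png",im[...,::-1])
s=bot.sense(); print(t,a,e,np.round(s["tcp_pos"],1),s["ft_force"])
E
```

```text
9.15 155.2437973022461 ((584.3262329101562, 36.996742248535156), (149.47531127929688, 206.7440643310547), 65.2437973022461) [486.  149.9 221.6] [-1.02745294  0.09318276 -2.27677103]
```

View pics/scene1.png

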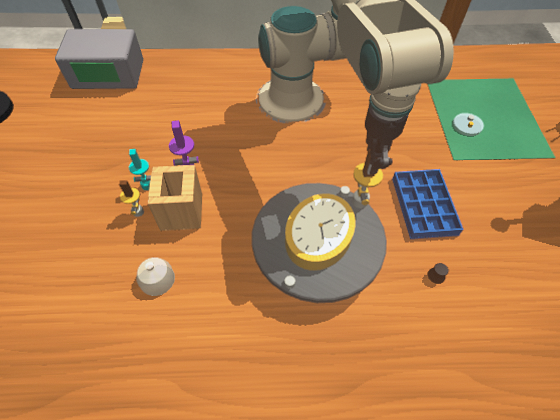

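The scene shows the burnisher upright in the hand, roller on the wheel beside the near peg (190,345); nothing else has moved. The case's shaded rim pulled my ellipse fit off, so I'll use the dial and the pegs instead.

```bash
cat >> h.py <<'E'
from scipy.ndimage import map_coordinates, gaussian_filter
def pix(cal,P):
    K=np.array(cal["camera_matrix"],float); d=np.array(cal["distortion"],float); T=np.array(cal["extrinsics"],float)
    q=(np.asarray(P,float)-T[:3,3])@T[:3,:3]*[1,-1,-1]
    return cv2.projectPoints(q.reshape(-1,1,3),np.zeros(3),np.zeros(3),K,d)[0][:,0]
def angles(c,im):
    cal=get_calibration(c); sat=cv2.cvtColor(im,cv2.COLOR_RGB2HSV)[...,1].astype(float); mn=im.min(2).astype(float)
    ph=np.radians(np.arange(0,360,.5))
    def samp(img,r,z):
        X=pix(cal,np.c_[A[0]+r*np.cos(ph),A[1]+r*np.sin(ph),np.full(len(ph),z)]); return map_coordinates(img,[X[:,1],X[:,0]],order=1)
    pg=np.mean([samp(mn,r,101) for r in (136,140,144,148)],0); pg=np.convolve(np.r_[pg[-10:],pg,pg[:10]],np.ones(13)/13,'same')[10:-10]
    tot=pg[:360]+pg[360:]; k=tot.argmax()
    # oval: unwrapped top; dial (low saturation) share between r=58 and 80 -> second harmonic
    f=sum((samp(sat,r,130)<75).astype(float) for r in np.arange(56,84,1.))
    z=(f*np.exp(-2j*ph)).sum()*2/len(f)
    return round(k/2,1),round(tot[k]/np.median(tot),2),round(float(np.degrees(-np.angle(z))/2%180),1),round(abs(z),2)
E
python3 - <<'E'
from h import *
for c,f in(("scene","scene0"),("scene","scene1"),("top","top0")):
    print(f,angles(c,cv2.imread(f"pics/{f}.png")[...,::-1].copy()))
E
```

```text
scene0 (np.float64(148.5), np.float64(1.73), 146.9, np.float64(6.67))
scene1 (np.float64(148.5), np.float64(1.96), 147.5, np.float64(6.63))
top0 (np.float64(148.5), np.float64(1.89), 148.1, np.float64(7.29))
```

```bash
python3 - <<'E'
from h import *
s=bot.sense(); R=toolR(s["ee_rot"]); p0=np.array([485.7,149.9]);print(s["time_s"],R[:2,:2])
th0=np.radians(128.7); rr=142
def inc(S,p):
    for a in S:
        th=th0+a/rr; q=A+rr*np.array([np.cos(th),np.sin(th)]); d=np.r_[q-p,0]; print(a,np.round(q,1),np.round((R.T@d)/200,3)[:2])
    return q
q=inc([5,13,23,35,50,68,90,114],p0); q=inc([140,166,192],q)
E
```

```text
9.2 [[-0.03546853  0.99936961]
 [ 0.99937076  0.0354681 ]]
5 [481.9 146.9] [-0.014 -0.02 ]
13 [476.  141.5] [-0.04 -0.05]
23 [469.  134.4] [-0.075 -0.086]
35 [461.4 125.1] [-0.12  -0.126]
50 [452.9 112.7] [-0.18 -0.17]
68 [444.6  96.7] [-0.258 -0.215]
90 [437.3  76. ] [-0.361 -0.255]
114 [433.1  52.4] [-0.478 -0.28 ]
140 [433.1  26.5] [-0.13  -0.005]
166 [437.8   0.9] [-0.258  0.014]
192 [447.1 -23.3] [-0.381  0.056]
```

Emit:
send_rows([
  {"x":-0.014,"y":-0.02,"z":0,"rx":0,"ry":0,"rz":0,"jaw":-1},
  {"x":-0.04,"y":-0.05,"z":0,"rx":0,"ry":0,"rz":0,"jaw":-1},
  {"x":-0.075,"y":-0.086,"z":0,"rx":0,"ry":0,"rz":0,"jaw":-1},
  {"x":-0.12,"y":-0.126,"z":0,"rx":0,"ry":0,"rz":0,"jaw":-1},
  {"x":-0.18,"y":-0.17,"z":0,"rx":0,"ry":0,"rz":0,"jaw":-1},
  {"x":-0.258,"y":-0.215,"z":0,"rx":0,"ry":0,"rz":0,"jaw":-1},
  {"x":-0.361,"y":-0.255,"z":0,"rx":0,"ry":0,"rz":0,"jaw":-1},
  {"x":-0.478,"y":-0.28,"z":0,"rx":0,"ry":0,"rz":0,"jaw":-1},
])

```text
time_s: 10.0
tcp_pos: [433.4, 52.2, 223.2]
ee_rot: [0.0, 0.694, 0.72, 0.002]
ft_force: [0.5, -1.7, -1.9]
width: 0.224
gripper_force: 78.7
```

Emit:
send_rows([
  {"x":-0.13,"y":-0.005,"z":0,"rx":0,"ry":0,"rz":0,"jaw":-1},
  {"x":-0.258,"y":0.014,"z":0,"rx":0,"ry":0,"rz":0,"jaw":-1},
  {"x":-0.35,"y":0.0,"z":0,"rx":0,"ry":0,"rz":0,"jaw":-1},
  {"x":-0.39,"y":-0.06,"z":0,"rx":0,"ry":0,"rz":0,"jaw":-1},
  {"x":-0.36,"y":-0.14,"z":-0.02,"rx":0,"ry":0,"rz":0,"jaw":-1},
  {"x":-0.3,"y":-0.17,"z":-0.08,"rx":0,"ry":0,"rz":0,"jaw":-1},
  {"x":-0.22,"y":-0.17,"z":-0.12,"rx":0,"ry":0,"rz":0,"jaw":-1},
  {"x":-0.16,"y":-0.17,"z":-0.12,"rx":0,"ry":0,"rz":0,"jaw":-1},
])

```text
time_s: 10.8
tcp_pos: [401.2, 20.1, 248.6]
ee_rot: [0.001, 0.694, 0.72, 0.001]
ft_force: [1.0, -0.1, -3.0]
width: 0.228
gripper_force: 78.9
```

```bash
python3 - <<'E'
from h import *
for i in range(4):
    t=bot.sense()["time_s"]; im=read_camera("scene"); print(t,angles("scene",im))
s=bot.sense(); print(s["time_s"],np.round(s["tcp_pos"],1),s["ft_force"],np.round(toolR(s["ee_rot"]),3))
E
```

```text
10.8 (np.float64(123.0), np.float64(1.83), 122.9, np.float64(7.78))
10.85 (np.float64(130.0), np.float64(1.82), 129.4, np.float64(7.57))
10.9 (np.float64(137.0), np.float64(1.82), 135.8, np.float64(7.24))
10.95 (np.float64(144.0), np.float64(1.81), 142.4, np.float64(6.89))
11.0 [400.9  19.3 246. ] [ 0.99938673  0.11652945 -2.00129101] [[-0.037  0.999 -0.001]
 [ 0.999  0.037 -0.   ]
 [-0.    -0.001 -1.   ]]
```

Emit:
send_rows([
  {"x":0.01,"y":0.02,"z":0.003,"rx":0,"ry":0,"rz":0,"jaw":-1},
  {"x":0.025,"y":0.06,"z":0.006,"rx":0,"ry":0,"rz":0,"jaw":-1},
  {"x":0.042,"y":0.11,"z":0.01,"rx":0,"ry":0,"rz":0,"jaw":-1},
  {"x":0.055,"y":0.15,"z":0.013,"rx":0,"ry":0,"rz":0,"jaw":-1},
  {"x":0.064,"y":0.18,"z":0.015,"rx":0,"ry":0,"rz":0,"jaw":-1},
  {"x":0.068,"y":0.196,"z":0.015,"rx":0,"ry":0,"rz":0,"jaw":-1},
  {"x":0.068,"y":0.196,"z":0.015,"rx":0,"ry":0,"rz":0,"jaw":-1},
  {"x":0.068,"y":0.196,"z":0.015,"rx":0,"ry":0,"rz":0,"jaw":-1},
])

```text
time_s: 11.8
tcp_pos: [439.6, 34.0, 243.3]
ee_rot: [-0.0, 0.694, 0.72, -0.0]
ft_force: [0.0, 0.5, -1.2]
width: 0.222
gripper_force: 79.0
```

```bash
cat > plan.py <<'E'
import sys, json, os
from h import *
from scipy.optimize import least_squares
EANG=np.radians(2.1); e=np.array([np.cos(EANG),np.sin(EANG)]); PHI=EANG+np.pi; K=.35
t=np.linspace(0,2*np.pi,4001); n=np.c_[np.cos(t)/95,np.sin(t)/75]; n/=np.linalg.norm(n,axis=1)[:,None]
X=np.c_[95*np.cos(t),75*np.sin(t)]+20*n; pa=np.unwrap(np.arctan2(X[:,1],X[:,0])); pr=np.hypot(*X.T)
rho=lambda th: np.interp((PHI-th)%(2*np.pi),pa,pr)
S=json.load(open("S.json")) if os.path.exists("S.json") else {"obs":[],"cmd":[]}   # obs [t,theta]; cmd [t,rho]
def sim(x,ts,cmdf,t0):
    th,w,dr=x; out=[]; T=t0; h=.01; ts=list(ts)
    while ts:
        while ts and ts[0]<=T+h/2+1e-9: out.append((th+w*(ts[0]-T),w)); ts.pop(0)
        g=(rho(th+.01)-rho(th-.01))/.02; F=max(0,K*(rho(th)-cmdf(T)))   # N, mm
        w+=h*(-F*g*1e-3/.18-dr); th+=w*h; T+=h
    return np.array(out)
def look(nf):
    for i in range(nf):
        s=bot.sense(); im=read_camera("scene"); a=angles("scene",im); S["obs"].append([float(s["time_s"]),float(a[0]),float(a[2])])
    print("obs",np.round(S["obs"][-nf:],2).tolist())
def fit(win=3.):
    o=np.array(S["obs"]); o=o[o[:,0]>o[-1,0]-win]; c=np.array(S["cmd"]); f=lambda T: np.interp(T,c[:,0],c[:,1])
    w=S.get("w",2.44); z=np.radians(o[:,1]); t0=o[0,0]
    if len(o)>1:
        for i in range(1,len(o)):
            p=z[i-1]+w*(o[i,0]-o[i-1,0]); z[i]+=np.pi*np.round((p-z[i])/np.pi)
    r=least_squares(lambda x: np.r_[(sim(x,o[:,0],f,t0)[:,0]-z)/.01,(x[2]-.05)/.03],[z[0],w,.05]); S["w"]=float(r.x[1])
    print("fit",np.round(r.x,3),"res",np.round(np.degrees(r.fun[:-1]*.01),1)); return r.x,t0
def plan(cs,tnow):
    """cs: 8 compressions wanted (mm); the rows' tool-y numbers"""
    x,t0=fit(); c=list(S["cmd"]); last=S["cmd"][-1][1]; c.append([tnow,last]); rows=[]
    for k,cc in enumerate(cs):
        T=tnow+.1*(k+1)+(.02 if k==7 else 0); q=np.array(c); f=lambda u: np.interp(u,q[:,0],q[:,1])
        th=sim(x,[T],f,t0)[0]; rc=rho(th[0])-cc; c.append([tnow+.1*(k+1),rc]); rows.append(round((last-rc)/200,3))
    print("w end",round(th[1],2),"rho",np.round([q[1] for q in c[-8:]],1)); print(rows)
    S["next"]=[[a,last-200*r] for (a,_),r in zip(c[-8:],rows)]; S["next"].insert(0,[tnow,last])
def state():
    s=bot.sense(); p=s["tcp_pos"]; d=p[:2]-A; print("t",s["time_s"],"rho",round(-d@e,1),"lat",round(d@np.array([-e[1],e[0]]),1),"z",round(p[2],1),"F",np.round(s["ft_force"],1)); return s
E
cat > go.py <<'E'
from plan import *
# go.py nframes c1..c8 ; applies the previous plan as done
nf=int(sys.argv[1]); cs=[float(v) for v in sys.argv[2:]]
if "next" in S: S["cmd"]+=S.pop("next")
s=state(); look(nf); tn=bot.sense()["time_s"]
if not S["cmd"]: d=bot.sense()["tcp_pos"][:2]-A; S["cmd"]=[[tn-5,float(-d@e)]]
plan(cs,tn); json.dump(S,open("S.json","w"))
E
python3 go.py 6 -6 -1 3 6 9 12 12 12
```

```text
t 11.8 rho 135.0 lat -0.3 z 243.3 F [ 0.   0.5 -1.2]
obs [[11.8, 84.5, 84.6], [11.85, 91.5, 91.7], [11.9, 98.5, 98.9], [11.95, 105.5, 106.0], [12.0, 112.0, 113.3], [12.05, 119.0, 119.9]]
fit [1.477 2.41  0.05 ] res [ 0.1  0.  -0.1 -0.2  0.2  0. ]
w end 2.47 rho [110.6 110.3 110.3 109.  104.9  98.4  93.6  88.1]
[np.float64(0.122), np.float64(0.123), np.float64(0.124), np.float64(0.13), np.float64(0.151), np.float64(0.183), np.float64(0.207), np.float64(0.235)]
```

```bash
python3 - <<'E'
import json; S=json.load(open("S.json")); S.pop("next"); json.dump(S,open("S.json","w"))
E
python3 go.py 1 -14 -8 -3 3 8 12 12 12
```

```text
t 12.1 rho 135.0 lat -0.3 z 243.4 F [ 0.   1.2 -2.6]
obs [[12.1, 126.5, 126.1]]
fit [1.475 2.432 0.05 ] res [ 0.  -0.  -0.1 -0.1  0.3  0.3 -0.3]
w end 2.51 rho [121.1 119.7 117.5 111.7 104.1  95.7  90.8  85.9]
[np.float64(0.069), np.float64(0.077), np.float64(0.087), np.float64(0.117), np.float64(0.155), np.float64(0.197), np.float64(0.221), np.float64(0.246)]
```

Emit:
send_rows([
  {"x":0,"y":0.069,"z":0,"rx":0,"ry":0,"rz":0,"jaw":-1},
  {"x":0,"y":0.077,"z":0,"rx":0,"ry":0,"rz":0,"jaw":-1},
  {"x":0,"y":0.087,"z":0,"rx":0,"ry":0,"rz":0,"jaw":-1},
  {"x":0,"y":0.117,"z":0,"rx":0,"ry":0,"rz":0,"jaw":-1},
  {"x":0,"y":0.155,"z":0,"rx":0,"ry":0,"rz":0,"jaw":-1},
  {"x":0,"y":0.197,"z":0,"rx":0,"ry":0,"rz":0,"jaw":-1},
  {"x":0,"y":0.221,"z":0,"rx":0,"ry":0,"rz":0,"jaw":-1},
  {"x":0,"y":0.246,"z":0,"rx":0,"ry":0,"rz":0,"jaw":-1},
])

```text
time_s: 12.95
tcp_pos: [489.0, 35.9, 243.1]
ee_rot: [-0.001, 0.694, 0.72, -0.0]
ft_force: [-4.2, -1.0, -1.1]
width: 0.223
gripper_force: 78.9
```

```bash
python3 go.py 1 12 12 12 12 12 12 12 12
```

```text
t 12.95 rho 85.6 lat -0.3 z 243.1 F [-4.2 -1.  -1.1]
obs [[12.95, 65.0, 66.1]]
fit [1.473 2.444 0.046] res [-0.1 -0.1 -0.1 -0.1  0.4  0.3 -0.2 -0. ]
w end 2.32 rho [ 83.1  83.4  85.6  89.4  94.2  98.8 102.1 102.8]
[np.float64(0.013), np.float64(0.012), np.float64(0.001), np.float64(-0.018), np.float64(-0.042), np.float64(-0.065), np.float64(-0.082), np.float64(-0.085)]
```

Emit:
send_rows([
  {"x":0,"y":0.013,"z":0,"rx":0,"ry":0,"rz":0,"jaw":-1},
  {"x":0,"y":0.012,"z":0,"rx":0,"ry":0,"rz":0,"jaw":-1},
  {"x":0,"y":0.001,"z":0,"rx":0,"ry":0,"rz":0,"jaw":-1},
  {"x":0,"y":-0.018,"z":0,"rx":0,"ry":0,"rz":0,"jaw":-1},
  {"x":0,"y":-0.042,"z":0,"rx":0,"ry":0,"rz":0,"jaw":-1},
  {"x":0,"y":-0.065,"z":0,"rx":0,"ry":0,"rz":0,"jaw":-1},
  {"x":0,"y":-0.082,"z":0,"rx":0,"ry":0,"rz":0,"jaw":-1},
  {"x":0,"y":-0.085,"z":0,"rx":0,"ry":0,"rz":0,"jaw":-1},
])

```text
time_s: 13.8
tcp_pos: [471.4, 35.3, 243.5]
ee_rot: [0.0, 0.694, 0.72, 0.0]
ft_force: [-3.5, 0.5, -3.7]
width: 0.224
gripper_force: 78.8
```

```bash
python3 go.py 1 12 12 12 12 12 12 12 12
```

```text
t 13.8 rho 103.2 lat -0.2 z 243.5 F [-3.5  0.5 -3.7]
obs [[13.8, 3.0, 2.2]]
fit [1.473 2.453 0.07 ] res [-0.1 -0.1 -0.1 -0.1  0.4  0.4 -0.1 -0.4  0.2]
w end 2.38 rho [99.8 95.5 90.8 86.7 84.  83.  83.8 87. ]
[np.float64(0.015), np.float64(0.037), np.float64(0.06), np.float64(0.081), np.float64(0.094), np.float64(0.099), np.float64(0.095), np.float64(0.079)]
```

Emit:
send_rows([
  {"x":0,"y":0.015,"z":0,"rx":0,"ry":0,"rz":0,"jaw":-1},
  {"x":0,"y":0.037,"z":0,"rx":0,"ry":0,"rz":0,"jaw":-1},
  {"x":0,"y":0.06,"z":0,"rx":0,"ry":0,"rz":0,"jaw":-1},
  {"x":0,"y":0.081,"z":0,"rx":0,"ry":0,"rz":0,"jaw":-1},
  {"x":0,"y":0.094,"z":0,"rx":0,"ry":0,"rz":0,"jaw":-1},
  {"x":0,"y":0.099,"z":0,"rx":0,"ry":0,"rz":0,"jaw":-1},
  {"x":0,"y":0.095,"z":0,"rx":0,"ry":0,"rz":0,"jaw":-1},
  {"x":0,"y":0.079,"z":0,"rx":0,"ry":0,"rz":0,"jaw":-1},
])

```text
time_s: 14.65
tcp_pos: [487.7, 35.7, 243.2]
ee_rot: [0.0, 0.695, 0.719, 0.0]
ft_force: [-3.5, 0.1, -1.9]
width: 0.228
gripper_force: 79.1
```

```bash
python3 go.py 1 12 12 12 12 12 12 12 12
```

```text
t 14.65 rho 86.9 lat -0.4 z 243.2 F [-3.5  0.1 -1.9]
obs [[14.65, 114.0, 113.4]]
fit [1.468 2.494 0.117] res [-0.4 -0.3 -0.2 -0.1  0.5  0.6  0.1  0.2 -1.   0.6]
w end 2.13 rho [ 90.7  95.2  99.3 102.1 103.  101.7  98.5  93.5]
[np.float64(-0.019), np.float64(-0.041), np.float64(-0.061), np.float64(-0.076), np.float64(-0.08), np.float64(-0.073), np.float64(-0.058), np.float64(-0.033)]
```

Emit:
send_rows([
  {"x":0,"y":-0.019,"z":0,"rx":0,"ry":0,"rz":0,"jaw":-1},
  {"x":0,"y":-0.041,"z":0,"rx":0,"ry":0,"rz":0,"jaw":-1},
  {"x":0,"y":-0.061,"z":0,"rx":0,"ry":0,"rz":0,"jaw":-1},
  {"x":0,"y":-0.076,"z":0,"rx":0,"ry":0,"rz":0,"jaw":-1},
  {"x":0,"y":-0.08,"z":0,"rx":0,"ry":0,"rz":0,"jaw":-1},
  {"x":0,"y":-0.073,"z":0,"rx":0,"ry":0,"rz":0,"jaw":-1},
  {"x":0,"y":-0.058,"z":0,"rx":0,"ry":0,"rz":0,"jaw":-1},
  {"x":0,"y":-0.033,"z":0,"rx":0,"ry":0,"rz":0,"jaw":-1},
])

```text
time_s: 15.5
tcp_pos: [481.3, 35.8, 243.3]
ee_rot: [-0.0, 0.694, 0.72, 0.0]
ft_force: [-3.1, 1.0, -1.1]
width: 0.227
gripper_force: 78.9
```

```bash
sed -i 's/fit(win=3.)/fit(win=2.6)/; s/(x\[2\]-.05)\/.03/(x[2]-.08)\/.03/' plan.py; python3 go.py 1 12 12 12 12 12 12 12 12
```

```text
t 15.5 rho 93.3 lat -0.1 z 243.3 F [-3.1  1.  -1.1]
obs [[15.5, 37.5, 37.3]]
fit [1.142 2.503 0.137] res [ 0.4 -0.7  0.2  0.1]
w end 1.98 rho [88.9 85.6 83.6 83.  83.8 85.9 89.2 93.8]
[np.float64(0.024), np.float64(0.04), np.float64(0.05), np.float64(0.053), np.float64(0.049), np.float64(0.038), np.float64(0.022), np.float64(-0.001)]
```

Emit:
send_rows([
  {"x":0,"y":0.024,"z":0,"rx":0,"ry":0,"rz":0,"jaw":-1},
  {"x":0,"y":0.04,"z":0,"rx":0,"ry":0,"rz":0,"jaw":-1},
  {"x":0,"y":0.05,"z":0,"rx":0,"ry":0,"rz":0,"jaw":-1},
  {"x":0,"y":0.053,"z":0,"rx":0,"ry":0,"rz":0,"jaw":-1},
  {"x":0,"y":0.049,"z":0,"rx":0,"ry":0,"rz":0,"jaw":-1},
  {"x":0,"y":0.038,"z":0,"rx":0,"ry":0,"rz":0,"jaw":-1},
  {"x":0,"y":0.022,"z":0,"rx":0,"ry":0,"rz":0,"jaw":-1},
  {"x":0,"y":-0.001,"z":0,"rx":0,"ry":0,"rz":0,"jaw":-1},
])

```text
time_s: 16.35
tcp_pos: [480.5, 35.4, 243.3]
ee_rot: [0.0, 0.695, 0.719, -0.0]
ft_force: [-1.7, -0.6, -2.5]
width: 0.224
gripper_force: 79.0
```

```bash
python3 go.py 1 12.5 12.5 12.5 12.5 12.5 12.5 12.5 12.5
```

```text
t 16.35 rho 94.0 lat -0.4 z 243.3 F [-1.7 -0.6 -2.5]
obs [[16.35, 141.0, 138.9]]
fit [0.054 2.195 0.118] res [ 0.1  0.  -0.3  0.2]
w end 1.96 rho [ 98.4 101.2 102.5 102.   99.9  96.6  92.7  88.3]
[np.float64(-0.023), np.float64(-0.037), np.float64(-0.043), np.float64(-0.041), np.float64(-0.03), np.float64(-0.014), np.float64(0.005), np.float64(0.028)]
```

Emit:
send_rows([
  {"x":0,"y":-0.016,"z":0,"rx":0,"ry":0,"rz":0,"jaw":-1},
  {"x":0,"y":-0.03,"z":0,"rx":0,"ry":0,"rz":0,"jaw":-1},
  {"x":0,"y":-0.036,"z":0,"rx":0,"ry":0,"rz":0,"jaw":-1},
  {"x":0,"y":-0.034,"z":0,"rx":0,"ry":0,"rz":0,"jaw":-1},
  {"x":0,"y":-0.023,"z":0,"rx":0,"ry":0,"rz":0,"jaw":-1},
  {"x":0,"y":-0.007,"z":0,"rx":0,"ry":0,"rz":0,"jaw":-1},
  {"x":0,"y":0.012,"z":0,"rx":0,"ry":0,"rz":0,"jaw":-1},
  {"x":0,"y":0.035,"z":0,"rx":0,"ry":0,"rz":0,"jaw":-1},
])

```text
time_s: 17.2
tcp_pos: [488.2, 35.9, 243.3]
ee_rot: [-0.0, 0.694, 0.72, 0.0]
ft_force: [-3.7, -0.5, -1.8]
width: 0.227
gripper_force: 78.9
```

```bash
python3 - <<'E'
import json; S=json.load(open("S.json"))
for q in S["next"][1:]: q[1]-=1.4
json.dump(S,open("S.json","w"))
E
python3 go.py 1 13.5 13.5 13.5 13.5 13.5 13.5 13.5 13.5
```

```text
t 17.2 rho 86.3 lat -0.2 z 243.3 F [-3.7 -0.5 -1.8]
obs [[17.2, 53.0, 53.9]]
fit [1.994 2.289 0.121] res [ 0.2 -0.3  0.   0.1]
w end 1.76 rho [83.7 82.  81.5 82.3 84.2 87.  90.5 94.8]
[np.float64(0.016), np.float64(0.024), np.float64(0.026), np.float64(0.023), np.float64(0.013), np.float64(-0.001), np.float64(-0.018), np.float64(-0.04)]
```

Emit:
send_rows([
  {"x":0,"y":0.016,"z":0,"rx":0,"ry":0,"rz":0,"jaw":-1},
  {"x":0,"y":0.024,"z":0,"rx":0,"ry":0,"rz":0,"jaw":-1},
  {"x":0,"y":0.026,"z":0,"rx":0,"ry":0,"rz":0,"jaw":-1},
  {"x":0,"y":0.023,"z":0,"rx":0,"ry":0,"rz":0,"jaw":-1},
  {"x":0,"y":0.013,"z":0,"rx":0,"ry":0,"rz":0,"jaw":-1},
  {"x":0,"y":-0.001,"z":0,"rx":0,"ry":0,"rz":0,"jaw":-1},
  {"x":0,"y":-0.018,"z":0,"rx":0,"ry":0,"rz":0,"jaw":-1},
  {"x":0,"y":-0.04,"z":0,"rx":0,"ry":0,"rz":0,"jaw":-1},
])

```text
time_s: 18.05
tcp_pos: [479.5, 35.4, 243.3]
ee_rot: [0.0, 0.694, 0.719, 0.0]
ft_force: [-3.2, -0.1, -2.7]
width: 0.222
gripper_force: 79.0
```

```bash
python3 go.py 1 13.5 13.5 13.5 13.5 13.5 13.5 13.5 13.5
```

```text
t 18.05 rho 95.1 lat -0.4 z 243.3 F [-3.2 -0.1 -2.7]
obs [[18.05, 146.5, 144.2]]
fit [0.656 2.093 0.131] res [ 0.1  0.1 -0.5  0.4]
w end 1.71 rho [ 98.4 100.6 101.5 101.1  99.5  96.8  93.6  89.5]
[np.float64(-0.018), np.float64(-0.029), np.float64(-0.033), np.float64(-0.031), np.float64(-0.023), np.float64(-0.01), np.float64(0.006), np.float64(0.026)]
```

Emit:
send_rows([
  {"x":0,"y":-0.018,"z":0,"rx":0,"ry":0,"rz":0,"jaw":-1},
  {"x":0,"y":-0.029,"z":0,"rx":0,"ry":0,"rz":0,"jaw":-1},
  {"x":0,"y":-0.033,"z":0,"rx":0,"ry":0,"rz":0,"jaw":-1},
  {"x":0,"y":-0.031,"z":0,"rx":0,"ry":0,"rz":0,"jaw":-1},
  {"x":0,"y":-0.023,"z":0,"rx":0,"ry":0,"rz":0,"jaw":-1},
  {"x":0,"y":-0.01,"z":0,"rx":0,"ry":0,"rz":0,"jaw":-1},
  {"x":0,"y":0.006,"z":0,"rx":0,"ry":0,"rz":0,"jaw":-1},
  {"x":0,"y":0.026,"z":0,"rx":0,"ry":0,"rz":0,"jaw":-1},
])

```text
time_s: 18.9
tcp_pos: [485.4, 35.8, 243.3]
ee_rot: [-0.0, 0.694, 0.72, 0.0]
ft_force: [-4.2, 0.1, -2.0]
width: 0.226
gripper_force: 78.9
```

```bash
python3 go.py 1 13.5 13.5 13.5 13.5 13.5 13.5 13.5 13.5
```

```text
t 18.9 rho 89.2 lat -0.2 z 243.3 F [-4.2  0.1 -2. ]
obs [[18.9, 46.5, 46.5]]
fit [2.467 2.002 0.133] res [ 0.3 -0.5  0.2  0.1]
w end 1.6 rho [85.7 83.4 82.  81.5 82.  83.4 85.5 88.9]
[np.float64(0.019), np.float64(0.031), np.float64(0.038), np.float64(0.041), np.float64(0.038), np.float64(0.031), np.float64(0.02), np.float64(0.004)]
```

Emit:
send_rows([
  {"x":0,"y":0.019,"z":0,"rx":0,"ry":0,"rz":0,"jaw":-1},
  {"x":0,"y":0.031,"z":0,"rx":0,"ry":0,"rz":0,"jaw":-1},
  {"x":0,"y":0.038,"z":0,"rx":0,"ry":0,"rz":0,"jaw":-1},
  {"x":0,"y":0.041,"z":0,"rx":0,"ry":0,"rz":0,"jaw":-1},
  {"x":0,"y":0.038,"z":0,"rx":0,"ry":0,"rz":0,"jaw":-1},
  {"x":0,"y":0.031,"z":0,"rx":0,"ry":0,"rz":0,"jaw":-1},
  {"x":0,"y":0.02,"z":0,"rx":0,"ry":0,"rz":0,"jaw":-1},
  {"x":0,"y":0.004,"z":0,"rx":0,"ry":0,"rz":0,"jaw":-1},
])

```text
time_s: 19.75
tcp_pos: [485.7, 35.7, 243.3]
ee_rot: [0.0, 0.695, 0.719, 0.0]
ft_force: [-3.1, -0.5, -2.9]
width: 0.225
gripper_force: 78.9
```

```bash
python3 go.py 1 13.5 13.5 13.5 13.5 13.5 13.5 13.5 13.5
```

```text
t 19.75 rho 88.9 lat -0.4 z 243.3 F [-3.1 -0.5 -2.9]
obs [[19.75, 130.0, 128.7]]
fit [0.927 1.934 0.131] res [ 0.1  0.2 -0.6  0.4]
w end 1.31 rho [ 92.6  95.6  98.2 100.1 101.2 101.5 100.9  99.1]
[np.float64(-0.019), np.float64(-0.034), np.float64(-0.047), np.float64(-0.056), np.float64(-0.062), np.float64(-0.063), np.float64(-0.06), np.float64(-0.052)]
```

Emit:
send_rows([
  {"x":0,"y":-0.019,"z":0,"rx":0,"ry":0,"rz":0,"jaw":-1},
  {"x":0,"y":-0.034,"z":0,"rx":0,"ry":0,"rz":0,"jaw":-1},
  {"x":0,"y":-0.047,"z":0,"rx":0,"ry":0,"rz":0,"jaw":-1},
  {"x":0,"y":-0.056,"z":0,"rx":0,"ry":0,"rz":0,"jaw":-1},
  {"x":0,"y":-0.062,"z":0,"rx":0,"ry":0,"rz":0,"jaw":-1},
  {"x":0,"y":-0.063,"z":0,"rx":0,"ry":0,"rz":0,"jaw":-1},
  {"x":0,"y":-0.06,"z":0,"rx":0,"ry":0,"rz":0,"jaw":-1},
  {"x":0,"y":-0.052,"z":0,"rx":0,"ry":0,"rz":0,"jaw":-1},
])

```text
time_s: 20.6
tcp_pos: [475.5, 35.5, 243.3]
ee_rot: [-0.0, 0.694, 0.72, 0.0]
ft_force: [-3.0, 0.2, -3.0]
width: 0.221
gripper_force: 78.9
```

```bash
python3 go.py 1 13.5 13.5 13.5 13.5 13.5 13.5 13.5 13.5
```

```text
t 20.6 rho 99.0 lat -0.2 z 243.3 F [-3.   0.2 -3. ]
obs [[20.6, 19.5, 20.2]]
fit [2.563 1.741 0.118] res [ 0.4 -0.7  0.5 -0.1]
w end 1.55 rho [95.8 93.  90.1 87.3 84.9 83.1 81.9 81.5]
[np.float64(0.017), np.float64(0.031), np.float64(0.046), np.float64(0.059), np.float64(0.071), np.float64(0.081), np.float64(0.086), np.float64(0.089)]
```

Emit:
send_rows([
  {"x":0,"y":0.017,"z":0,"rx":0,"ry":0,"rz":0,"jaw":-1},
  {"x":0,"y":0.031,"z":0,"rx":0,"ry":0,"rz":0,"jaw":-1},
  {"x":0,"y":0.046,"z":0,"rx":0,"ry":0,"rz":0,"jaw":-1},
  {"x":0,"y":0.059,"z":0,"rx":0,"ry":0,"rz":0,"jaw":-1},
  {"x":0,"y":0.071,"z":0,"rx":0,"ry":0,"rz":0,"jaw":-1},
  {"x":0,"y":0.081,"z":0,"rx":0,"ry":0,"rz":0,"jaw":-1},
  {"x":0,"y":0.086,"z":0,"rx":0,"ry":0,"rz":0,"jaw":-1},
  {"x":0,"y":0.089,"z":0,"rx":0,"ry":0,"rz":0,"jaw":-1},
])

```text
time_s: 21.45
tcp_pos: [493.3, 35.9, 243.2]
ee_rot: [0.0, 0.695, 0.719, -0.0]
ft_force: [-4.0, -0.3, -2.3]
width: 0.225
gripper_force: 78.9
```

```bash
python3 go.py 1 13.5 13.5 13.5 13.5 13.5 13.5 13.5 13.5
```

```text
t 21.45 rho 81.3 lat -0.4 z 243.2 F [-4.  -0.3 -2.3]
obs [[21.45, 89.5, 90.4]]
fit [0.81  1.679 0.116] res [-0.1  0.5 -0.9  0.4]
w end 1.13 rho [82.1 83.3 85.1 87.3 89.9 92.5 95.  97.6]
[np.float64(-0.003), np.float64(-0.009), np.float64(-0.018), np.float64(-0.03), np.float64(-0.042), np.float64(-0.055), np.float64(-0.068), np.float64(-0.081)]
```

Emit:
send_rows([
  {"x":0,"y":-0.003,"z":0,"rx":0,"ry":0,"rz":0,"jaw":-1},
  {"x":0,"y":-0.009,"z":0,"rx":0,"ry":0,"rz":0,"jaw":-1},
  {"x":0,"y":-0.018,"z":0,"rx":0,"ry":0,"rz":0,"jaw":-1},
  {"x":0,"y":-0.03,"z":0,"rx":0,"ry":0,"rz":0,"jaw":-1},
  {"x":0,"y":-0.042,"z":0,"rx":0,"ry":0,"rz":0,"jaw":-1},
  {"x":0,"y":-0.055,"z":0,"rx":0,"ry":0,"rz":0,"jaw":-1},
  {"x":0,"y":-0.068,"z":0,"rx":0,"ry":0,"rz":0,"jaw":-1},
  {"x":0,"y":-0.081,"z":0,"rx":0,"ry":0,"rz":0,"jaw":-1},
])

```text
time_s: 22.3
tcp_pos: [476.8, 35.4, 243.4]
ee_rot: [0.0, 0.694, 0.72, 0.0]
ft_force: [-3.1, -0.5, -2.4]
width: 0.226
gripper_force: 78.9
```

```bash
python3 go.py 1 13.5 13.5 13.5 13.5 13.5 13.5 13.5 13.5
```

```text
t 22.3 rho 97.7 lat -0.3 z 243.4 F [-3.1 -0.5 -2.4]
obs [[22.3, 156.0, 154.3]]
fit [2.275 1.637 0.136] res [ 0.3 -0.6  0.2  0.1]
w end 0.98 rho [ 99.4 100.6 101.3 101.5 101.3 100.6  99.5  97.8]
[np.float64(-0.009), np.float64(-0.015), np.float64(-0.018), np.float64(-0.019), np.float64(-0.018), np.float64(-0.015), np.float64(-0.01), np.float64(-0.001)]
```

Emit:
send_rows([
  {"x":0,"y":-0.009,"z":0,"rx":0,"ry":0,"rz":0,"jaw":-1},
  {"x":0,"y":-0.015,"z":0,"rx":0,"ry":0,"rz":0,"jaw":-1},
  {"x":0,"y":-0.018,"z":0,"rx":0,"ry":0,"rz":0,"jaw":-1},
  {"x":0,"y":-0.019,"z":0,"rx":0,"ry":0,"rz":0,"jaw":-1},
  {"x":0,"y":-0.018,"z":0,"rx":0,"ry":0,"rz":0,"jaw":-1},
  {"x":0,"y":-0.015,"z":0,"rx":0,"ry":0,"rz":0,"jaw":-1},
  {"x":0,"y":-0.01,"z":0,"rx":0,"ry":0,"rz":0,"jaw":-1},
  {"x":0,"y":-0.001,"z":0,"rx":0,"ry":0,"rz":0,"jaw":-1},
])

```text
time_s: 23.15
tcp_pos: [477.0, 35.5, 243.3]
ee_rot: [-0.0, 0.694, 0.72, 0.0]
ft_force: [-3.5, 0.4, -2.1]
width: 0.229
gripper_force: 79.0
```

```bash
python3 go.py 1 13.5 13.5 13.5 13.5 13.5 13.5 13.5 13.5
```

```text
t 23.15 rho 97.6 lat -0.2 z 243.3 F [-3.5  0.4 -2.1]
obs [[23.15, 27.0, 27.2]]
fit [0.344 1.27  0.092] res [ 0.2 -0.3  0.3 -0.1]
w end 1.32 rho [94.  91.6 89.3 87.1 85.1 83.5 82.3 81.6]
[np.float64(0.019), np.float64(0.031), np.float64(0.043), np.float64(0.054), np.float64(0.064), np.float64(0.072), np.float64(0.078), np.float64(0.081)]
```

Pressed continuously for over 10 s with steady readings. Now I retreat and lift.

Emit:
send_rows([
  {"x":0,"y":-0.06,"z":0,"rx":0,"ry":0,"rz":0,"jaw":-1},
  {"x":0,"y":-0.16,"z":0,"rx":0,"ry":0,"rz":0,"jaw":-1},
  {"x":0,"y":-0.24,"z":-0.02,"rx":0,"ry":0,"rz":0,"jaw":-1},
  {"x":0,"y":-0.28,"z":-0.1,"rx":0,"ry":0,"rz":0,"jaw":-1},
  {"x":0,"y":-0.28,"z":-0.22,"rx":0,"ry":0,"rz":0,"jaw":-1},
  {"x":0,"y":-0.28,"z":-0.32,"rx":0,"ry":0,"rz":0,"jaw":-1},
  {"x":0,"y":-0.28,"z":-0.38,"rx":0,"ry":0,"rz":0,"jaw":-1},
  {"x":0,"y":-0.28,"z":-0.4,"rx":0,"ry":0,"rz":0,"jaw":-1},
])

```text
time_s: 24.0
tcp_pos: [421.7, 33.4, 324.8]
ee_rot: [0.001, 0.694, 0.72, 0.001]
ft_force: [0.6, 0.1, -2.6]
width: 0.221
gripper_force: 78.9
```

Emit:
send_rows([
  {"x":0,"y":0,"z":0,"rx":0,"ry":0,"rz":0,"jaw":-1},
  {"x":0,"y":0,"z":0,"rx":0,"ry":0,"rz":0,"jaw":-1},
  {"x":0,"y":0,"z":0,"rx":0,"ry":0,"rz":0,"jaw":-1},
  {"x":0,"y":0,"z":0,"rx":0,"ry":0,"rz":0,"jaw":-1},
  {"x":0,"y":0,"z":0,"rx":0,"ry":0,"rz":0,"jaw":-1},
  {"x":0,"y":0,"z":0,"rx":0,"ry":0,"rz":0,"jaw":-1},
  {"x":0,"y":0,"z":0,"rx":0,"ry":0,"rz":0,"jaw":-1},
  {"x":0,"y":0,"z":0,"rx":0,"ry":0,"rz":0,"jaw":-1},
])

```text
time_s: 24.8
tcp_pos: [420.9, 33.4, 323.3]
ee_rot: [0.0, 0.694, 0.72, 0.0]
ft_force: [-0.7, 0.1, -1.9]
width: 0.224
gripper_force: 78.9
```

```bash
python3 - <<'E'
from h import *
im=read_camera("scene"); cv2.imwrite("pics/scene2.png",im[...,::-1]); print(bot.sense()["tcp_pos"])
E
```

```text
[420.88827816  33.4396532  323.3074849 ]
```

View pics/scene2.png

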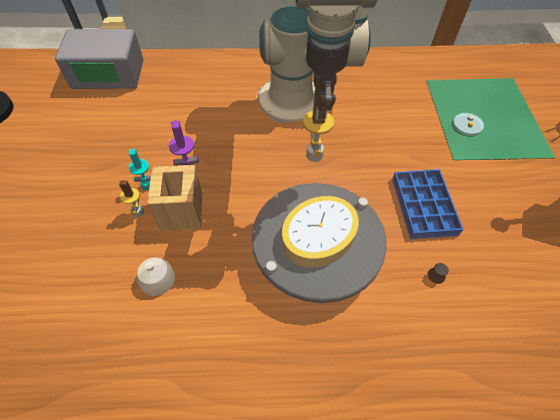

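The picture shows the burnisher held clear above the wheel at (125,318) px. The tray, loupe and cover are where they were at the start. I hand the job in.

```bash
python3 -c "
from station import sign_off; print(sign_off())"
```

```text
the job is handed in; nothing more can be done
None
```

The job is handed in (no verdict came back): the turntable reached about 2.4 rad/s, I held the roller on the case for about 10 s with wrist force around 3–4 N (one noisy reading of 1.7 N early on), and the burnisher is held clear above the case.

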